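# Spring open the strainer box on the paint-mixing bench

### The job

Open the wider of the two touch-latch boxes on the paint-mixing bench. With the fingers, slide the roll of masking tape off its hatch and fully onto the fixed ledge of the same box, keeping the roll flat and never lifting it; then press the front edge of that hatch down until its catch lets go, and take the hand away so that the hatch springs ajar and stays so. Leave the narrow box shut and everything else standing where it is.

Things in the scene. Friction and masses are not known exactly. Their poses are not given: they have to be found in the camera images.
- wide_box: The wide box: fixed white steel box, 210 mm deep (x), 340 mm wide (y), about 80 mm high. Origin: centre of its underside; x points from its front (robot side) to its back, y to its left, z up. Its right half is the grey hatch: y from -162 to -14 mm, x from -105 to +95 mm, top at z = 82 mm. Its left half is a fixed ledge.
- wide_ledge (a point): Centre of the top of the wide box's fixed flat ledge, at (0, 76, 80) mm in the box's frame. The ledge spans y from -10 to +162 mm over the whole depth and lies 2 mm lower than the hatch. A rim 10 mm high closes its left end (y 162 to 170 mm); front and back have no rim.
- wide_hatch (a joint): Angle (rad) of the wide box's hatch: 0 shut and latched, negative pressed in, positive open. A flat grey panel 200 x 148 x 8 mm, no handle, hinged along its back edge. When its push catch is let go, a spring lifts it to rest at about 0.45 rad, its front edge then about 90 mm higher. The tape's weight alone does not trip the catch. Once sprung it does not latch again.
- wide_press (a point): Where to press: top of the wide hatch, on its midline, 25 mm behind its free front edge (a bare steel disc 20 mm across); at (-80, -88, 82) mm in the box's frame when shut; moves with the hatch. It resists with 3 to 5 N and goes down 6 mm (-0.035 rad) to a hard stop; held there for 0.3 s (10 N is plenty) the catch lets go, and the hatch rises as the finger withdraws.
- tape: Roll of buff masking tape lying flat on the wide hatch: outside diameter 106 mm, open hole through it 76 mm in diameter, 48 mm tall, 0.2 to 0.35 kg. Origin: centre of its underside, on the roll's axis, z up. It is off the hatch and fully on the ledge when its centre has y between 39 and 109 mm in the wide box's frame (and stays over the ledge in x).
- narrow_box: The narrow box, to be left alone: fixed white steel box 210 mm deep by 110 mm wide by about 80 mm high. Origin: centre of its underside; axes like the wide box's. It stands to the left or to the right of the wide box.
- narrow_hatch (a joint): Angle of the narrow box's hatch (rad), a grey panel 200 mm by 96 mm of the same kind: 0 shut, positive open. It must stay shut.
- cup: White plastic mixing cup, 64 mm across, 75 mm tall, standing on the narrow hatch. Origin: centre of its underside. Leave alone.
- bottle: White plastic bottle with blue label, 56 mm across, 150 mm tall, standing beside the narrow box. Origin: centre of its underside. Leave alone.
- tin: Paint tin, 74 mm across, 100 mm tall, standing at the other side of the narrow box. Origin: centre of its underside. Leave alone.
- jar: Glass jar with black cap, 60 mm across, 80 mm tall, on the bench in front of the boxes. Origin: centre of its underside. Leave alone.
- paddle: White stirring paddle (spatula) lying on the bench in front of the boxes. Leave alone.
- gloves: Green glove carton, 100 by 230 by 75 mm, on the bench behind the boxes. Origin: centre of its underside. Leave alone.
- canister: Metal canister, 90 mm across, 160 mm tall, on the bench behind the boxes. Origin: centre of its underside. Leave alone.
There are look-alikes about, which are no part of the job. Of the things that look like the tape, the smallest one is meant.

How it is judged:
By the outcome, as a careful person would: the job done as asked, in the order asked, and still so for the second after the job is handed in, with the robot touching nothing.
It also fails if it takes over 48 s, if anything falls off the work surface, if the arm or the gripper's body presses on something with over 40 N, if the wrist force passes 120 N, or if a joint passes its speed limit or range.

### The arm

A 6-joint arm with a two-finger parallel gripper is mounted at the origin on the work surface. World frame = base frame: x ahead of the robot, y to its left, z up, the work surface at z = 0. Lengths are in m, angles in rad, forces in N, time in s.
With the tool pointing down it reaches from about 0.35 to 0.775 m from the base axis. Payload 5.5 kg.
Tool frame: the origin (TCP) lies at the very end of the fingers, on their centre line; the grasp point (between the pads) lies pinch_z behind it (pinch_z is the distance from the TCP to the grasp point, in m); z points along the fingers, y is the direction in which the jaws open and shut (so a half turn about z gives the same grasp; the last joint's range is limited). The gripper opens to 85 mm and grips with 20 to 120 N. Pads are 22 mm wide; open, the fingers measure 114 mm over their backs; the gripper's body (76 mm by 85 mm) begins 54 mm behind the grasp point. The pads swing forward as they close: fully open they stand 13 mm farther back than shut.
Start: joints at [-1.383, 0.313, 0.046, 1.304, 0, 1.431], TCP at [0.185, -0.544, 0.231] pointing down, gripper open.
Joint ranges: [-2.76, 2.76], [-0.86, 1.69], [-1.03, 1.26], [-2.2, 2.34], [-1.47, 1.5], [-3.14, 3.14]. Speed limits (rad/s): [2.57, 2.57, 3.14, 3.14, 3.14, 3.14].

### API

Orientations are given as a rotation vector (axis times angle).
In Python, from cell import get_state, snapshot, job_done, trace, mark_of, pinch_z gives the robot as it stands. The module is installed in compiled form; this text tells all that it offers.
- The arm moves only by the shell command python3 -m crank 'ROWS'. ROWS is JSON, a list of rows, each a list of 7 numbers: the shift along the tool's x, y, z in cm, then the turn, a rotation vector about the tool's x, y, z in degrees, then the finger opening in cm, from 0 to 8.54. A call has 1 to 12 rows; each row shifts and turns the commanded pose from where the row before left it, along the tool's axes as they then stand; what a row does not reach is not made up. A row lasts 1/12 s, in which the tool goes at most 41.7 mm and 7.16 degrees, less where a joint would pass 70% of its speed; a pose out of reach is approached as far as the arm can. A call with a gripper value outside its range is refused whole. The fingers move at their own pace and stop on an object; the grip force is fixed at half the most. Time passes only in rows, so rows that do not move let the fingers close. It gives the time, the measured TCP pose, the force and the opening at its end, in the units of the state.
- get_state(): the state, without advancing time (a new reading comes with each control period).
- snapshot(name): name is "side" or "top" or "wrist"; returns a dict with "img" (400x640x3 uint8, red, green, blue), "mtx" (3x3 intrinsics, pixels), "eye" and "attitude" of the camera in the world. Camera axes: x right, y down, z forward; pixel columns grow to the right and rows downward; lengths in m; the calibration is good to about 2 mm. The wrist camera is an equidistant fisheye: a pixel r from the principal point sees the ray r / f radians off the axis. A picture is of the moment at which its call begins. There is no depth.
- job_done(): hands the job in, once; it reports no verdict.
Trained networks look in a picture, given as the dict that the camera call returned (one of the last four; its "shot" number tells which), for a name from the list of things; names that differ only in an ending like _2 or _b are one class to them, and where a whole thing is asked for, a point or a joint stands for the part that bears it (a point fixed in the world has none). Each returns a list of dicts, best first, with "conf" (0 to 1); they miss things now and then, are a little off and sometimes report something else, mostly with a low value. They report only what shows in the picture. A call takes as long as a camera call. They do not tell look-alikes from the thing itself.
- trace(picture, name): "pixels" (400x640 bool, what is visible of it).
- mark_of(picture, name): "location" ([x, y, z] in m, in the coordinates of the camera as it stood for that picture, good to about 4 mm: a listed point, or the origin of a listed thing).
The state is a dict: "time_s": time; "qpos": joint angles; "dq": joint speeds; "effort": joint torques, N m; "tcp_pos": TCP position; "orientation": TCP orientation; "contact_force": force on the tool from outside, world axes, zero at the start; "ft_torque": the same for the moment, N m; "grip_width": finger opening in m.
Only numpy, scipy, OpenCV 4.12 (cv2) and the standard library are available. Lean on these libraries where they do the work, as an engineer would, in place of code of your own. Each camera call takes 0.05 s, during which the arm holds its last target.

## Working session

There is one attempt and no reset: what is moved stays moved. The work goes in short steps, Python scripts to look and compute and a shell command to move; the robot and the scene stay as the last step left them, time stands still between calls to the robot, and variables do not carry over. Pictures are saved under pics/ and viewed, and the job is handed in when it is done.

```bash
mkdir -p pics; cat > h.py <<'E'
import numpy as np,cv2
from cell import *
from scipy.spatial.transform import Rotation as R
def rot(a):
    a=np.array(a,float)
    if a.shape==(3,3): return a
    return R.from_rotvec(a).as_matrix() if a.size==3 else R.from_quat(a).as_matrix()
def w(p,loc): return rot(p['attitude'])@np.array(loc)+np.array(p['eye'])
def save(p,n,crop=None,s=1):
    im=p['img'][:,:,::-1]
    if crop: im=im[crop[1]:crop[3],crop[0]:crop[2]]
    cv2.imwrite('pics/'+n+'.png',cv2.resize(im,None,fx=s,fy=s,interpolation=cv2.INTER_CUBIC))
def ray(p,u,v,z):
    K=p['mtx'];d=rot(p['attitude'])@np.linalg.solve(K,[u,v,1]);e=np.array(p['eye']);return e+d*(z-e[2])/d[2]
def px(p,x):
    c=rot(p['attitude']).T@(np.array(x)-p['eye']);c=np.array(p['mtx'])@c;return c[:2]/c[2]
E
python3 - <<'E'
from h import *
print(get_state(),pinch_z)
for n in ['side','top']:
    p=snapshot(n);save(p,n+'0');print(n,p['eye'],p['attitude'],p['mtx'])
    for t in ['wide_box','wide_ledge','wide_press','tape','narrow_box','cup','bottle','tin','jar','paddle','gloves','canister']:
        for d in mark_of(p,t): print(t,round(d['conf'],2),w(p,d['location']).round(3),px(p,w(p,d['location'])).round())
E
```

```text
{'time_s': 0.0, 'qpos': array([-1.38258778e+00,  3.14010741e-01,  4.49972147e-02,  1.30356870e+00,
        3.13996504e-06,  1.43122196e+00]), 'dq': array([-7.88687928e-05,  8.93121633e-04,  8.27425552e-04, -8.98111706e-05,
        1.35250953e-04, -3.06477904e-04]), 'effort': array([ 2.26198317e-04, -4.80624354e+01,  2.98534691e+01,  1.92708807e-02,
       -2.20012871e-04, -1.66008029e-06]), 'tcp_pos': array([ 0.18503173, -0.54389975,  0.23041042]), 'orientation': array([-3.09773326e+00, -5.12287003e-01,  6.32427215e-05]), 'contact_force': array([-0.65535591,  0.64684202,  0.26548484]), 'ft_torque': array([-0.00048043, -0.02927234,  0.01334128]), 'grip_width': 0.08543253660198465} 0.0187
side [-0.2446342   0.73693145  0.88241133] [-0.9609159   2.32611505 -1.17708769] [[456.13132068   0.         319.0824701 ]
 [  0.         456.13132068 195.4279713 ]
 [  0.           0.           1.        ]]
wide_box 0.89 [ 0.547 -0.22   0.   ] [360. 191.]
wide_ledge 0.76 [ 0.547 -0.149  0.078] [346. 181.]
wide_ledge 0.55 [0.527 0.34  0.002] [224. 283.]
tape 0.92 [ 0.53  -0.302  0.083] [381. 163.]
tap
[... 789 characters left out ...]
 [364. 195.]
wide_press 0.85 [ 0.461 -0.311  0.08 ] [423. 226.]
tape 0.71 [ 0.774 -0.355 -0.001] [425. 125.]
tape 0.61 [ 0.532 -0.306  0.082] [420. 200.]
tape 0.55 [ 0.301 -0.447  0.001] [466. 281.]
narrow_box 0.89 [ 0.505  0.227 -0.002] [235. 216.]
narrow_box 0.52 [0.308 0.243 0.002] [228. 284.]
cup 0.56 [0.501 0.226 0.083] [228. 215.]
bottle 0.67 [0.556 0.118 0.   ] [271. 198.]
tin 0.67 [ 0.527  0.34  -0.   ] [197. 209.]
jar 0.71 [ 0.308 -0.244 -0.   ] [396. 280.]
paddle 0.96 [ 0.307  0.243 -0.001] [229. 284.]
paddle 0.23 [ 0.777 -0.167 -0.002] [364. 125.]
gloves 0.86 [0.795 0.031 0.002] [299. 120.]
gloves 0.7 [0.307 0.24  0.002] [229. 284.]
canister 0.55 [ 0.777 -0.172 -0.   ] [366. 125.]
```

View pics/top0.png

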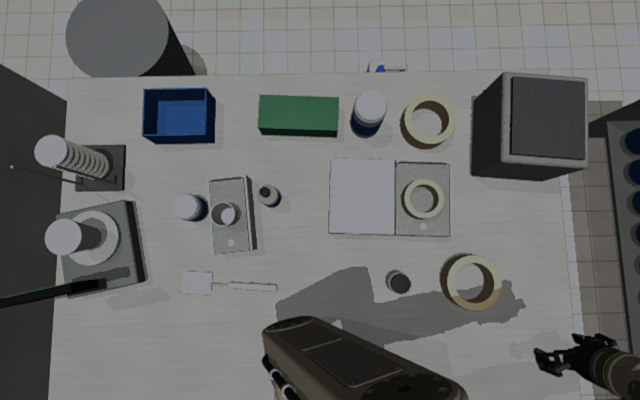

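View pics/side0.png

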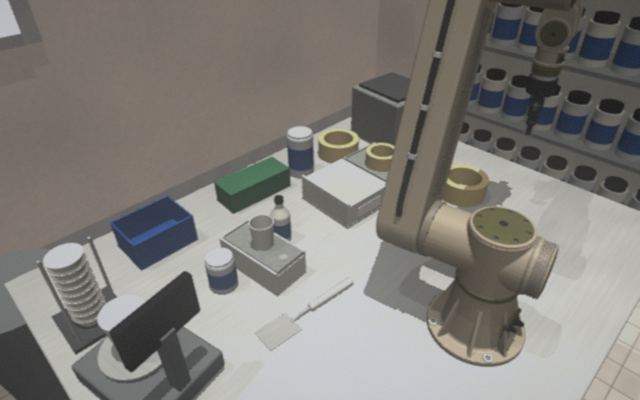

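```bash
python3 - <<'E'
from h import *
p=snapshot('top');save(p,'crop1',(330,90,490,310),2.7)
# box yaw: edges of wide box
for t in ['wide_box','tape']:
  for d in trace(p,t):
    m=d['pixels'];c=cv2.minAreaRect(np.argwhere(m)[:,::-1].astype(np.float32));print(t,d['conf'],m.sum(),c)
E
```

```text
wide_box 0.7 8505 ((390.4684753417969, 197.21209716796875), (124.42495727539062, 77.40103912353516), 1.8778774738311768)
tape 0.75 2020 ((470.5, 283.0), (56.0, 61.0), 90.0)
tape 0.73 1697 ((427.3846130371094, 121.92308044433594), (51.58711242675781, 57.13411331176758), 33.690067291259766)
tape 0.68 955 ((422.0, 199.5), (41.0, 42.0), 90.0)
```

View pics/crop1.png

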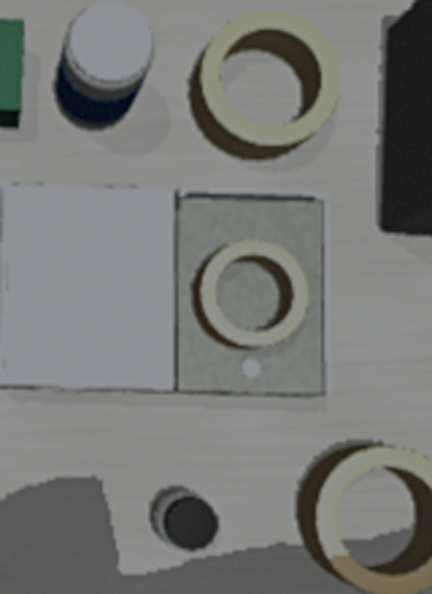

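The three look-alikes in the top view are the roll at (423,199) on the grey hatch, the roll behind at (428,121) and the roll in front at (470,282). The one on the hatch is clearly the smallest and lies on the right box, as the crop shows. The narrow box is at (235,216). The press disc is at (423,226).

```bash
python3 - <<'E'
from h import *
p=snapshot('top')
a=lambda u,v,z:ray(p,330+u/2.7,90+v/2.7,z).round(4)
FL,FR,BL,BR=[a(*q,.08)[:2] for q in [(1,387),(325,395),(3,184),(325,195)]]
print(FL,FR,BL,BR)
print('yaw front',np.degrees(np.arctan2(-(FR-FL)[0],-(FR-FL)[1])), np.degrees(np.arctan2((BR-BL)[0],-(BR-BL)[1])))
print('press',a(251,368,.082))
im=p['img'];m=[d['pixels'] for d in trace(p,'tape')]
for mm in m:
  ys,xs=np.nonzero(mm)
  if abs(xs.mean()-423)<8 and abs(ys.mean()-199)<10:
    cnt=cv2.findContours(mm.astype(np.uint8),0,1)[0];(u,v),r=cv2.minEnclosingCircle(max(cnt,key=len));print(u,v,r,ray(p,u,v,.13),r/371.5*(1.103-.13))
print('crop ring',a(255,293,.13), 'diam',108/2.7/371.5*(1.103-.13))
s=get_state();T=R.from_rotvec(s['orientation']).as_matrix();print(T.round(3))
E
```

```text
[ 0.4457 -0.0553] [ 0.431  -0.3841] [ 0.6562 -0.062 ] [ 0.6379 -0.3967]
yaw front 2.5598767242319003 -3.129578162434006
press [ 0.4598 -0.3098  0.082 ]
421.58209228515625 199.80596923828125 21.227445602416992 [ 0.52752754 -0.296915    0.13      ] 0.05559705133553629
crop ring [ 0.5308 -0.3046  0.13  ] diam 0.10476446837146702
[[ 0.947  0.322  0.   ]
 [ 0.322 -0.947 -0.   ]
 [-0.     0.    -1.   ]]
```

```bash
python3 -m crank '[[0,0,0,0,0,5.4,0],[0,0,0,0,0,5.4,0],[0,0,0,0,0,5.4,0],[0,0,0,0,0,5.5,0]]'
python3 -m crank '[[1,-0.8,0,0,0,0,0],[2,-1.6,0,0,0,0,0],[2.9,-2.2,0,0,0,0,0],[2.9,-2.2,0,0,0,0,0],[2.9,-2.2,0,0,0,0,0],[2.9,-2.2,0,0,0,0,0],[2.9,-2.2,0,0,0,0,0],[2.9,-2.2,0,0,0,0,0],[2.9,-2.2,0,0,0,0,0],[2.9,-2.2,0,0,0,0,0],[2.9,-2.2,0,0,0,0,0],[2,-1.6,0,0,0,0,0]]'
python3 -m crank '[[1,-0.8,0,0,0,0,0],[0.5,-0.4,0,0,0,0,0],[0,0,0,0,0,0,0],[0,0,0,0,0,0,0]]'
cat > st.py <<'E'
from h import *
s=get_state();T=rot(s['orientation']);print(s['time_s'],s['tcp_pos'].round(4),s['grip_width'],s['contact_force'].round(1));print(T.round(3))
def to(x):print('tool cm to',x,(T.T@(np.array(x)-s['tcp_pos'])*100).round(2))
b=lambda v:(rot([0,0,np.radians(-2.9)]).T@(np.array(v)-[.543,-.226,0])*1000).round(1)
print('box mm',b(s['tcp_pos']))
to([.531,-.305,.21])
p=snapshot('wrist');save(p,'w%d'%(s['time_s']*100))
for c in [p,snapshot('top')]:
  for t in ['tape','wide_press','wide_ledge','wide_hatch']:
    for d in mark_of(c,t): print(t,round(d['conf'],2),w(c,d['location']).round(4),b(w(c,d['location'])))
save(c,'t%d'%(s['time_s']*100))
E
python3 st.py; ls pics
```

```text
time_s: 1.88
tcp_pos: [0.1851, -0.5444, 0.2313]
orientation: [3.14, -0.087, 0.0]
contact_force: [0.3, -0.2, -0.5]
grip_width: 0.0389
time_s: 2.88
tcp_pos: [0.5104, -0.3197, 0.2314]
orientation: [-3.14, 0.072, -0.001]
contact_force: [-0.2, -0.4, -0.5]
grip_width: -0.0
time_s: 3.22
tcp_pos: [0.5229, -0.3116, 0.2312]
orientation: [3.14, -0.079, -0.001]
contact_force: [0.0, 0.0, 0.0]
grip_width: -0.0002
3.2167 [ 0.5229 -0.3116  0.2312] -0.00017353293903987996 [0. 0. 0.]
[[ 0.999 -0.05  -0.001]
 [-0.05  -0.999 -0.   ]
 [-0.001  0.    -1.   ]]
box mm [-15.8 -86.5 231.2]
tool cm to [0.531, -0.305, 0.21] [ 0.78 -0.7   2.12]
tape 0.88 [ 0.3069 -0.4413  0.0036] [-224.9 -227.     3.6]
wide_ledge 0.97 [ 0.5517 -0.1496  0.0768] [ 4.8 76.8 76.8]
crop1.png
side0.png
top0.png
w321.pngTraceback (most recent call last):
  File "st.py", line 10, in <module>
    for d in mark_of(c,t): print(t,round(d['conf'],2),w(c,d['location']).round(4),b(w(c,d['location'])))
             ~~~~~~~^^^^^
ValueError: it knows: bottle, canister, cup, gloves, jar, narrow_box, paddle, tape, tin, wide_box, wide_ledge, wide_press
```

```bash
sed -i "s/,'wide_hatch'//" st.py; python3 -m crank '[[0.4,-0.3,1,0,0,0,0],[0.4,-0.4,1.1,0,0,0,0],[0,0,0,0,0,0,0],[0,0,0,0,0,0,0]]'; python3 st.py; ls -t pics|head -2
```

```text
time_s: 3.8
tcp_pos: [0.5312, -0.3039, 0.2086]
orientation: [-3.139, 0.079, 0.004]
contact_force: [0.5, -0.6, 0.2]
grip_width: -0.0
3.8 [ 0.5312 -0.3039  0.2086] -3.263788690111519e-05 [ 0.5 -0.6  0.2]
[[ 0.999 -0.05  -0.002]
 [-0.05  -0.999  0.002]
 [-0.003 -0.002 -1.   ]]
box mm [ -7.8 -78.4 208.6]
tool cm to [0.531, -0.305, 0.21] [-0.02  0.11 -0.14]
tape 0.76 [ 0.3104 -0.444   0.004 ] [-221.3 -229.5    4. ]
tape 0.24 [ 0.3088  0.2441 -0.0016] [-257.7  457.7   -1.6]
wide_ledge 0.59 [ 0.551  -0.1501  0.0787] [ 4.1 76.2 78.7]
tape 0.94 [ 0.5304 -0.3092  0.0805] [ -8.3 -83.8  80.5]
tape 0.61 [ 0.775  -0.3542 -0.0018] [ 238.2 -116.3   -1.8]
wide_press 0.56 [ 0.4639 -0.3081  0.079 ] [-74.9 -86.   79. ]
wide_ledge 0.84 [ 0.5538 -0.1482  0.087 ] [ 6.9 78.3 87. ]
t380.png
w380.png
```

View pics/w321.png

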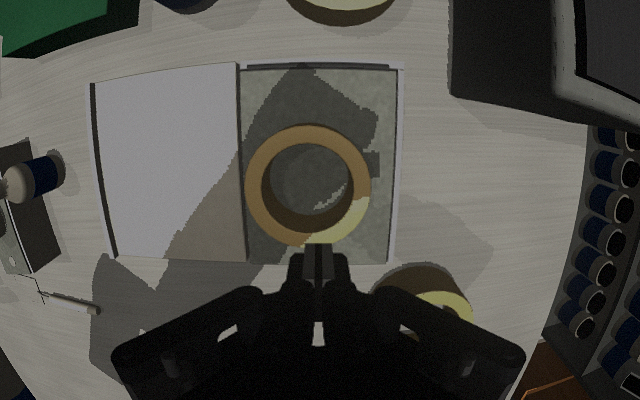

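The wrist view shows the roll as a ring around (308,185), with the fingers at (318,260). I'll locate the roll from the newer wrist picture.

```bash
python3 - <<'E'
from h import *
p=snapshot('wrist');save(p,'wx',(200,60,440,300),2.4)
print(p['mtx'])
def fr(u,v,z):
    K=p['mtx'];x=np.array([(u-K[0,2])/K[0,0],(v-K[1,2])/K[1,1]]);r=np.hypot(*x)
    d=np.r_[x/r*np.sin(r),np.cos(r)];d=rot(p['attitude'])@d;e=p['eye'];return e+d*(z-e[2])/d[2]
for d in trace(p,'tape'):
  m=d['pixels'].astype(np.uint8)
  c=max(cv2.findContours(m,cv2.RETR_EXTERNAL,1)[0],key=len)[:,0]
  P=np.array([fr(u,v,.13)[:2] for u,v in c]);print(d['conf'],P.min(0),P.max(0),cv2.minEnclosingCircle(P.astype(np.float32)))
E
```

```text
[[309.70691629   0.         317.99183897]
 [  0.         309.70691629 201.10770188]
 [  0.           0.           1.        ]]
0.96 [ 0.39466788 -0.46701936] [ 0.46488252 -0.37307005] ((0.4269566535949707, -0.4200447201728821), 0.056445468217134476)
0.93 [ 0.6654666  -0.37574218] [ 0.69048988 -0.29324105] ((0.689789891242981, -0.33447134494781494), 0.04130318760871887)
0.68 [ 0.4874513  -0.35388109] [ 0.59022445 -0.25048822] ((0.536070704460144, -0.30214357376098633), 0.05475669354200363)
```

View pics/wx.png

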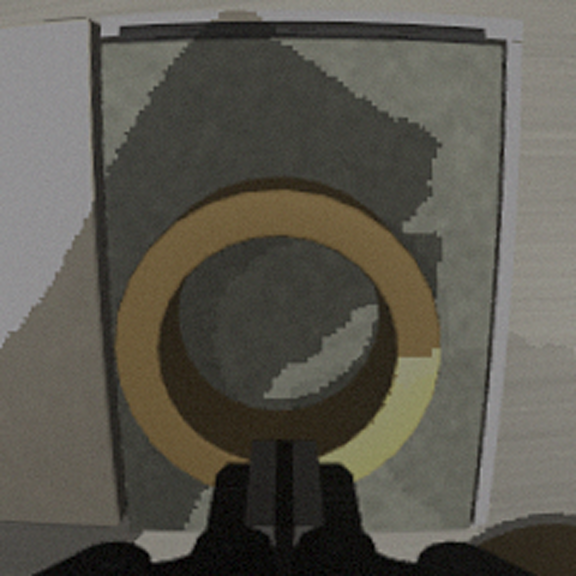

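Both cameras agree on the roll's centre within a few mm: about (0.534, -0.303). The fingers fit the hole, so I'm going down into it.

```bash
python3 -m crank '[[0.3,-0.1,1,0,0,0,0],[0,0,1.5,0,0,0,0],[0,0,1.5,0,0,0,0],[0,0,1.5,0,0,0,0],[0,0,1.3,0,0,0,0],[0,0,1,0,0,0,0],[0,0,1,0,0,0,0],[0,0,0.8,0,0,0,0],[0,0,0.5,0,0,0,0],[0,0,0,0,0,0,0],[0,0,0,0,0,0,0]]'
python3 st.py
```

```text
time_s: 5.22
tcp_pos: [0.5349, -0.304, 0.1094]
orientation: [3.14, -0.08, 0.0]
contact_force: [0.7, 0.5, 0.3]
grip_width: 0.0
5.2167 [ 0.5349 -0.304   0.1094] 1.2344555124801808e-06 [0.7 0.5 0.3]
[[ 0.999 -0.051  0.   ]
 [-0.051 -0.999 -0.   ]
 [ 0.     0.    -1.   ]]
box mm [ -4.1 -78.3 109.4]
tool cm to [0.531, -0.305, 0.21] [ -0.38   0.12 -10.06]
wide_press 0.32 [0.7954 0.0316 0.0025] [239.1 270.    2.5]
wide_ledge 0.79 [ 0.5508 -0.1482  0.0772] [ 3.9 78.1 77.2]
wide_ledge 0.44 [ 0.3078  0.2447 -0.002 ] [-258.7  458.2   -2. ]
tape 0.94 [ 7.741e-01 -3.564e-01  2.000e-04] [ 2.374e+02 -1.186e+02  2.000e-01]
tape 0.84 [ 0.5322 -0.3052  0.081 ] [ -6.8 -79.6  81. ]
tape 0.21 [0.7989 0.03   0.001 ] [242.6 268.6   1. ]
wide_press 0.64 [ 0.4623 -0.3092  0.0828] [-76.4 -87.1  82.8]
wide_ledge 0.79 [ 0.552  -0.1499  0.0844] [ 5.1 76.4 84.4]
```

```bash
python3 -m crank '[[0,0,0.7,0,0,0,0],[0,0,0.6,0,0,0,0],[0,-0.6,0,0,0,0,0],[0,-0.6,0,0,0,0,0],[0,-0.6,0,0,0,0,0],[0,-0.6,0,0,0,0,0],[0,-0.6,0,0,0,0,0],[0,-0.6,0,0,0,0,0],[0,-0.6,0,0,0,0,0],[0,-0.6,0,0,0,0,0],[0,0,0,0,0,0,0]]'
python3 st.py; ls -t pics|head -2
```

```text
time_s: 6.53
tcp_pos: [0.5373, -0.2545, 0.0964]
orientation: [-3.14, 0.078, 0.0]
contact_force: [-0.6, -0.2, 0.1]
grip_width: -0.0
6.5333 [ 0.5373 -0.2545  0.0964] -3.843028782277263e-05 [-0.6 -0.2  0.1]
[[ 0.999 -0.05  -0.   ]
 [-0.05  -0.999  0.001]
 [-0.    -0.001 -1.   ]]
box mm [ -4.3 -28.8  96.4]
tool cm to [0.531, -0.305, 0.21] [ -0.38   5.07 -11.36]
wide_ledge 0.6 [ 0.5533 -0.1506  0.0818] [ 6.5 75.9 81.8]
tape 0.94 [ 7.703e-01 -3.548e-01 -1.000e-04] [ 2.335e+02 -1.172e+02 -1.000e-01]
tape 0.41 [ 0.5363 -0.2807  0.0795] [ -3.9 -55.   79.5]
wide_press 0.35 [ 0.5488 -0.1486  0.0837] [ 1.9 77.6 83.7]
wide_ledge 0.86 [ 0.5503 -0.1475  0.0863] [ 3.3 78.8 86.3]
t653.png
w653.png
```

The roll follows with an offset of about 25 mm. It needs about 127 mm more.

```bash
python3 -m crank '[[0,-0.6,0,0,0,0,0],[0,-0.8,0,0,0,0,0],[0,-0.8,0,0,0,0,0],[0,-0.8,0,0,0,0,0],[0,-0.8,0,0,0,0,0],[0,-0.8,0,0,0,0,0],[0,-0.8,0,0,0,0,0],[0,-0.8,0,0,0,0,0],[0,-0.6,0,0,0,0,0],[0,0,0,0,0,0,0]]'
python3 st.py; ls -t pics|head -2
```

```text
time_s: 7.77
tcp_pos: [0.5407, -0.1864, 0.0964]
orientation: [-3.14, 0.077, 0.0]
contact_force: [-0.3, 0.3, -0.6]
grip_width: 0.0003
7.7667 [ 0.5407 -0.1864  0.0964] 0.00028483061098165716 [-0.3  0.3 -0.6]
[[ 0.999 -0.049 -0.   ]
 [-0.049 -0.999  0.001]
 [-0.    -0.001 -1.   ]]
box mm [-4.3 39.4 96.4]
tool cm to [0.531, -0.305, 0.21] [ -0.38  11.88 -11.37]
tape 0.64 [ 0.3059 -0.4435  0.0028] [-225.8 -229.2    2.8]
tape 0.46 [ 0.4577 -0.3074  0.0858] [-81.1 -85.6  85.8]
tape 0.37 [ 0.3068  0.2408 -0.0018] [-259.5  454.3   -1.8]
wide_press 0.74 [ 0.4562 -0.3129  0.0815] [-82.3 -91.2  81.5]
wide_press 0.26 [ 0.5525  0.1219 -0.    ] [ -8.1 347.9  -0. ]
wide_ledge 0.93 [ 0.5488 -0.1503  0.0778] [ 2.  75.9 77.8]
tape 0.59 [ 0.7729 -0.3519 -0.0023] [ 236.  -114.1   -2.3]
tape 0.57 [ 3.004e-01 -4.458e-01  1.000e-04] [-2.311e+02 -2.318e+02  1.000e-01]
wide_press 0.87 [ 0.4645 -0.3082  0.0789] [-74.3 -86.1  78.9]
wide_ledge 0.72 [ 0.5515 -0.1488  0.0857] [ 4.5 77.5 85.7]
t776.png
w776.png
```

View pics/t776.png

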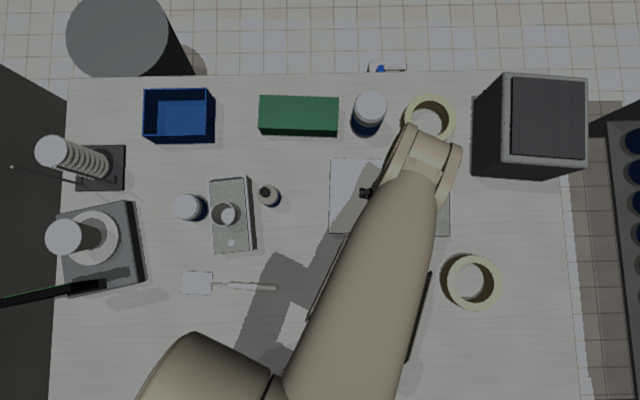

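View pics/w776.png

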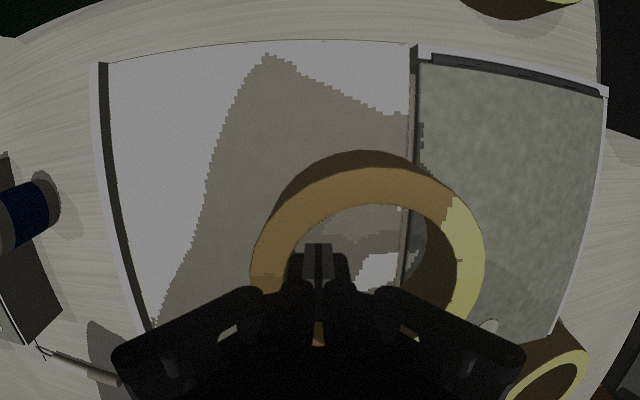

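The wrist view shows the roll still captured and straddling the step between hatch and ledge: ring from u=250 to 485, step at u≈410. I'm carrying on.

```bash
python3 -m crank '[[0,-0.5,0,0,0,0,0],[0,-0.7,0,0,0,0,0],[0,-0.7,0,0,0,0,0],[0,-0.7,0,0,0,0,0],[0,-0.7,0,0,0,0,0],[0,-0.7,0,0,0,0,0],[0,-0.7,0,0,0,0,0],[0,-0.7,0,0,0,0,0],[0,-0.5,0,0,0,0,0],[0,0,0,0,0,0,0]]'
python3 st.py; ls -t pics|head -2
```

```text
time_s: 9.0
tcp_pos: [0.5437, -0.1277, 0.0963]
orientation: [-3.14, 0.078, 0.0]
contact_force: [0.9, 0.3, 0.1]
grip_width: 0.0002
9.0 [ 0.5437 -0.1277  0.0963] 0.00017075343681091404 [0.9 0.3 0.1]
[[ 0.999 -0.049 -0.   ]
 [-0.049 -0.999  0.001]
 [-0.    -0.001 -1.   ]]
box mm [-4.3 98.2 96.3]
tool cm to [0.531, -0.305, 0.21] [ -0.39  17.76 -11.38]
tape 0.95 [ 0.3081 -0.4409  0.0026] [-223.7 -226.5    2.6]
wide_press 0.85 [ 0.46   -0.3091  0.0846] [-78.7 -87.2  84.6]
wide_ledge 0.98 [ 0.5503 -0.1512  0.0775] [ 3.5 75.1 77.5]
tape 0.79 [ 7.716e-01 -3.548e-01  5.000e-04] [ 234.9 -117.     0.5]
tape 0.6 [ 3.014e-01 -4.468e-01 -3.000e-04] [-230.1 -232.7   -0.3]
t900.png
w900.png
```

Next I back off from the wall by about 2 cm to centre the fingers in the hole, then go straight up.

```bash
python3 -m crank '[[0,0.6,0,0,0,0,0],[0,0.7,0,0,0,0,0],[0,0.7,0,0,0,0,0],[0,0.3,0,0,0,0,0],[0,0,0,0,0,0,0],[0,0,-0.8,0,0,0,0],[0,0,-1.5,0,0,0,0],[0,0,-1.5,0,0,0,0],[0,0,-1.5,0,0,0,0],[0,0,-1.5,0,0,0,0],[0,0,-1.5,0,0,0,0],[0,0,-1,0,0,0,0]]'
python3 -m crank '[[0,2,0,0,0,0,0],[0,3,0,0,0,0,0],[0,3,0,0,0,0,0],[0,3,0,0,0,0,0],[-1,2.5,0,0,0,0,0],[-1,2,0,0,0,0,0],[-1,0,0,0,0,0,0],[0,0,0,0,0,0,0],[0,0,0,0,0,0,0]]'
python3 st.py; ls -t pics|head -2
python3 - <<'E'
from h import *
p=snapshot('wrist')
def fr(u,v,z):
    K=p['mtx'];x=np.array([(u-K[0,2])/K[0,0],(v-K[1,2])/K[1,1]]);r=np.hypot(*x)
    d=np.r_[x/r*np.sin(r),np.cos(r)];d=rot(p['attitude'])@d;e=p['eye'];return e+d*(z-e[2])/d[2]
for d in trace(p,'tape'):
  m=d['pixels'].astype(np.uint8)
  c=max(cv2.findContours(m,cv2.RETR_EXTERNAL,1)[0],key=len)[:,0]
  P=np.array([fr(u,v,.128)[:2] for u,v in c]);print(d['conf'],c.mean(0),cv2.minEnclosingCircle(P.astype(np.float32)))
E
```

```text
time_s: 10.4
tcp_pos: [0.5431, -0.1521, 0.1915]
orientation: [3.14, -0.079, 0.003]
contact_force: [-0.3, -0.4, 0.2]
grip_width: -0.0002
time_s: 11.15
tcp_pos: [0.5044, -0.3048, 0.1895]
orientation: [-3.14, 0.081, -0.0]
contact_force: [0.3, 0.1, 0.3]
grip_width: -0.0001
11.15 [ 0.5044 -0.3048  0.1895] -6.92611021971277e-05 [0.3 0.1 0.3]
[[ 0.999 -0.051  0.   ]
 [-0.051 -0.999  0.001]
 [-0.    -0.001 -1.   ]]
box mm [-34.6 -80.6 189.5]
tool cm to [0.531, -0.305, 0.21] [ 2.66 -0.12 -2.05]
tape 0.94 [ 0.3068 -0.4435  0.0046] [-224.9 -229.2    4.6]
tape 0.8 [ 0.5467 -0.1552  0.0846] [ 0.1 70.9 84.6]
tape 0.72 [ 0.5501 -0.1514  0.0805] [ 3.3 74.8 80.5]
wide_press 0.9 [ 0.4575 -0.311   0.0831] [-81.1 -89.2  83.1]
wide_press 0.47 [ 0.3108  0.2435 -0.0008] [-255.7  457.2   -0.8]
wide_ledge 0.68 [ 0.5525 -0.1533  0.078 ] [ 5.8 73.1 78. ]
tape 0.71 [ 0.7712 -0.3526  0.0008] [ 234.4 -114.8    0.8]
wide_press 0.57 [ 0.4627 -0.3088  0.0775] [-76.  -86.7  77.5]
wide_ledge 0.94 [ 0.5513 -0.1475  0.0863] [ 4.3 78.8 86.3]
t1115.png
w1115.png
0.74 [449.00881057 296.80176211] ((0.41023802757263184, -0.4159548282623291), 0.06442515552043915)
0.64 [135.47802198 169.49450549] ((0.547285258769989, -0.16105277836322784), 0.06268678605556488)
0.51 [352.        0.40625] ((0.6547532081604004, -0.3341693878173828), 0.005388660356402397)
```

View pics/w1115.png

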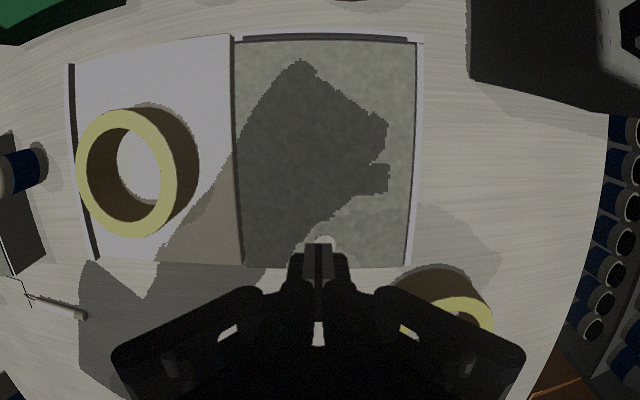

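The wrist view shows the roll flat on the ledge, u 80–200, right of the rim and well left of the step at u≈235. The hatch is bare. Next I go over the press disc.

```bash
python3 -m crank '[[-1.5,0.3,0,0,0,0,0],[-1.5,0.3,0,0,0,0,0],[-1.4,0.1,1.5,0,0,0,0],[0,0,2,0,0,0,0],[0,0,2,0,0,0,0],[0,0,1.8,0,0,0,0],[0,0,1.5,0,0,0,0],[0,0,0.8,0,0,0,0],[0,0,0,0,0,0,0],[0,0,0,0,0,0,0]]'; python3 st.py
```

```text
time_s: 12.48
tcp_pos: [0.4604, -0.3101, 0.0934]
orientation: [-3.14, 0.08, 0.001]
contact_force: [-0.9, -0.5, 0.2]
grip_width: -0.0002
12.4833 [ 0.4604 -0.3101  0.0934] -0.00020066793342710638 [-0.9 -0.5  0.2]
[[ 0.999 -0.051 -0.   ]
 [-0.051 -0.999  0.   ]
 [-0.    -0.    -1.   ]]
box mm [-78.2 -88.2  93.4]
tool cm to [0.531, -0.305, 0.21] [  7.02  -0.87 -11.67]
tape 0.55 [ 0.5442 -0.1553  0.0834] [-2.4 70.6 83.4]
wide_press 0.6 [ 0.4579 -0.3125  0.0832] [-80.6 -90.7  83.2]
wide_ledge 0.56 [ 0.552  -0.1477  0.0787] [ 5.1 78.6 78.7]
tape 0.64 [ 0.5437 -0.1536  0.0762] [-2.9 72.4 76.2]
tape 0.62 [ 0.7703 -0.3543 -0.0008] [ 233.5 -116.7   -0.8]
wide_press 0.78 [ 0.4622 -0.3096  0.0797] [-76.4 -87.6  79.7]
wide_ledge 0.78 [ 0.5483 -0.1525  0.0847] [ 1.5 73.7 84.7]
```

```bash
python3 -m crank '[[0,0,0.5,0,0,0,0],[0,0,0.4,0,0,0,0],[0,0,0.3,0,0,0,0],[0,0,0.2,0,0,0,0],[0,0,0.1,0,0,0,0],[0,0,0,0,0,0,0]]'; python3 -m crank '[[0,0,0.1,0,0,0,0],[0,0,0.1,0,0,0,0],[0,0,0,0,0,0,0]]'
```

```text
time_s: 13.38
tcp_pos: [0.4603, -0.3101, 0.0782]
orientation: [-3.141, 0.08, 0.0]
contact_force: [-0.7, 1.0, 1.6]
grip_width: -0.0002
time_s: 13.63
tcp_pos: [0.4603, -0.3101, 0.0765]
orientation: [3.14, -0.08, -0.0]
contact_force: [-1.6, 1.5, 5.5]
grip_width: 0.0001
```

```bash
python3 -m crank '[[0,0,0.1,0,0,0,0],[0,0,0.1,0,0,0,0],[0,0,0,0,0,0,0]]'; python3 -m crank '[[0,0,0.1,0,0,0,0],[0,0,0,0,0,0,0]]'
```

```text
time_s: 13.88
tcp_pos: [0.4604, -0.3102, 0.0759]
orientation: [3.14, -0.08, 0.001]
contact_force: [-4.6, 2.7, 13.0]
grip_width: -0.0001
time_s: 14.05
tcp_pos: [0.4604, -0.3102, 0.0758]
orientation: [3.139, -0.08, 0.001]
contact_force: [-6.3, 3.4, 19.5]
grip_width: -0.0003
```

The finger is at the hard stop with 13–19 N. I hold there, then withdraw up and toward the front.

```bash
python3 -m crank '[[0,0,0,0,0,0,0],[0,0,0,0,0,0,0],[0,0,0,0,0,0,0],[0,0,0,0,0,0,0],[0,0,0,0,0,0,0]]'; python3 -m crank '[[0,0,-0.5,0,0,0,0],[0,0,-1,0,0,0,0],[0,0,-2,0,0,0,0],[0,0,-2.5,0,0,0,0],[0,0,-3,0,0,0,0],[0,0,-3,0,0,0,0],[0,0,-3,0,0,0,0],[0,0,-2,0,0,0,0],[0,0,-1,0,0,0,0],[0,0,0,0,0,0,0]]'; python3 st.py;ls -t pics|head -2
python3 - <<'E'
from h import *
p=snapshot('side');save(p,'s2')
for d in mark_of(p,'wide_press')+mark_of(p,'tape'):print(d['conf'],w(p,d['location']).round(3))
E
```

```text
time_s: 14.47
tcp_pos: [0.4604, -0.3102, 0.0757]
orientation: [3.139, -0.08, 0.001]
contact_force: [-5.6, 4.0, 18.7]
grip_width: -0.0001
time_s: 15.3
tcp_pos: [0.4614, -0.311, 0.2557]
orientation: [3.138, -0.08, 0.005]
contact_force: [0.4, -0.5, 0.1]
grip_width: 0.0001
15.3 [ 0.4614 -0.311   0.2557] 7.02095310962259e-05 [ 0.4 -0.5  0.1]
[[ 0.999 -0.051  0.003]
 [-0.051 -0.999 -0.003]
 [ 0.003  0.003 -1.   ]]
box mm [-77.2 -89.  255.7]
tool cm to [0.531, -0.305, 0.21] [ 6.9  -0.97  4.59]
tape 0.75 [ 0.5436 -0.1542  0.0811] [-3.1 71.8 81.1]
tape 0.69 [ 0.3074 -0.4432  0.0019] [-224.3 -228.8    1.9]
wide_press 0.86 [ 0.4768 -0.3116  0.1553] [-61.8 -88.8 155.3]
wide_ledge 0.88 [ 0.5488 -0.1515  0.0761] [ 2.  74.7 76.1]
tape 0.92 [ 0.7739 -0.3552 -0.0026] [ 237.2 -117.4   -2.6]
wide_press 0.85 [ 0.4797 -0.3114  0.1521] [-58.9 -88.5 152.1]
wide_ledge 0.95 [ 0.5496 -0.1517  0.0845] [ 2.9 74.6 84.5]
t1530.png
w1530.png
0.94 [ 0.541 -0.149  0.082]
0.94 [ 0.302 -0.442  0.003]
0.83 [ 0.767 -0.349 -0.003]
```

View pics/s2.png

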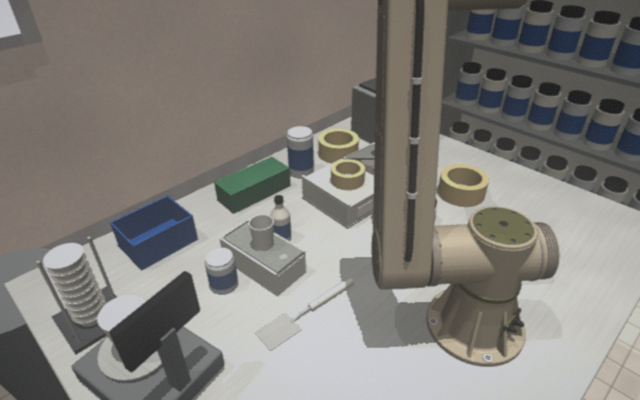

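The hatch has sprung to about 0.45 rad (press point at z≈0.154), and the roll sits on the ledge at (348,173). I move the hand clear, check that everything has settled, and hand in.

```bash
python3 -m crank '[[-1,0,-1,0,0,0,0],[-1.5,0,-1,0,0,0,0],[-1.5,0,-1,0,0,0,0],[-1,0,0,0,0,0,0],[0,0,0,0,0,0,0],[0,0,0,0,0,0,0],[0,0,0,0,0,0,0]]'; python3 st.py;ls -t pics|head -2
python3 - <<'E'
from h import *
p=snapshot('top')
for t in ['narrow_box','cup','bottle','tin','jar','paddle','gloves','canister']:
  for d in mark_of(p,t)[:1]: print(t,round(d['conf'],2),w(p,d['location']).round(3))
E
```

```text
time_s: 16.43
tcp_pos: [0.4105, -0.3076, 0.283]
orientation: [-3.14, 0.08, -0.0]
contact_force: [-0.4, -0.3, 0.1]
grip_width: 0.0002
16.4333 [ 0.4105 -0.3076  0.283 ] 0.00017431685627039724 [-0.4 -0.3  0.1]
[[ 0.999 -0.051  0.   ]
 [-0.051 -0.999  0.   ]
 [ 0.    -0.    -1.   ]]
box mm [-128.2  -88.2  283. ]
tool cm to [0.531, -0.305, 0.21] [12.02 -0.88  7.3 ]
tape 0.97 [ 0.3067 -0.4415  0.0039] [-225.1 -227.1    3.9]
tape 0.69 [ 0.5423 -0.1518  0.0838] [-4.4 74.  83.8]
wide_press 0.95 [ 0.4781 -0.3121  0.1556] [-60.4 -89.2 155.6]
wide_ledge 0.92 [ 0.5511 -0.151   0.0789] [ 4.3 75.3 78.9]
wide_ledge 0.56 [ 0.4768 -0.3126  0.1573] [-61.7 -89.8 157.3]
tape 0.84 [ 0.5435 -0.1543  0.0781] [-3.1 71.7 78.1]
tape 0.7 [ 0.7712 -0.3524  0.0016] [ 234.3 -114.6    1.6]
tape 0.58 [ 0.3032 -0.4474  0.0007] [-228.3 -233.3    0.7]
wide_press 0.65 [ 0.4789 -0.3077  0.1536] [-59.9 -84.9 153.6]
wide_ledge 0.65 [ 0.5265  0.341  -0.0007] [-45.1 565.4  -0.7]
wide_ledge 0.63 [ 0.5513 -0.1484  0.0836] [ 4.4 77.9 83.6]
t1643.png
w1643.png
narrow_box 0.92 [0.504 0.228 0.   ]
cup 0.63 [0.499 0.222 0.082]
bottle 0.89 [ 0.554  0.115 -0.003]
tin 0.59 [ 0.525  0.34  -0.001]
jar 0.6 [ 0.307 -0.243 -0.001]
paddle 0.9 [ 0.308  0.241 -0.   ]
gloves 0.89 [ 0.799  0.024 -0.   ]
canister 0.57 [ 0.776 -0.17  -0.003]
```

```bash
cd pics; cp $(ls -t w1*.png|head -1) lastw.png; cp $(ls -t t1*.png|head -1) lastt.png
```

```text
(no output)
```

View pics/lastw.png

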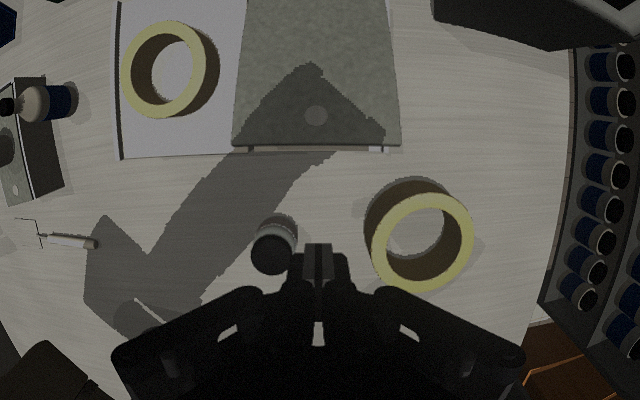

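View pics/lastt.png

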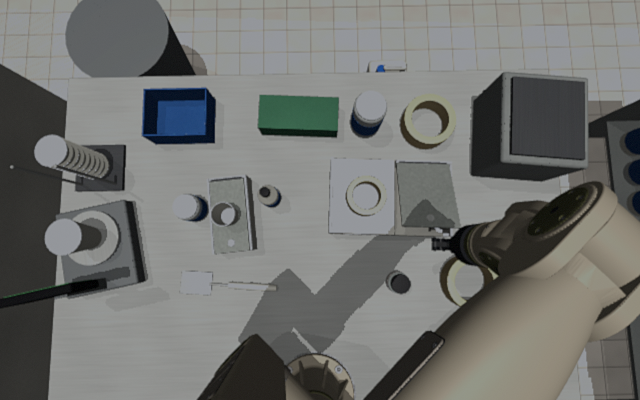

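The pictures show the roll flat on the ledge (top view 366,195), the hatch open (427,195), the narrow box shut with the cup on it, and everything else in place.

```bash
python3 -c "from cell import *;print(job_done())"
```

```text
the job is handed in; nothing more can be done
None
```

The wide box is open and the job is handed in, at about 16.5 s on the robot's clock. I put the closed fingers into the roll's hole, dragged it flat onto the ledge without lifting it, and backed the fingers off before raising them. Then I pressed the steel disc to its hard stop at up to about 19 N, held it for more than 0.4 s, and withdrew.

- **Tape:** the last pictures put its centre at y ≈ 72–74 mm in the wide box's frame (allowed 39–109 mm), lying flat on the ledge.
- **Hatch:** the press point was at z ≈ 0.155 m, about 0.43–0.45 rad open. It read the same about a second later, with the hand clear and contact force near zero.
- **Everything else:** the narrow box looked shut with the cup still on it. The other things read within about 8 mm of where they started, which is within the networks' scatter (the glove carton differed most).

No check failed. The networks sometimes gave stray low-confidence marks, and "wide_ledge" was also reported at the tin and on the hatch. I checked these against the pictures and ignored them.

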